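Three-point check of a conductivity probe: two references, then free air

TASK

Run the daily three-point check of the pen-type conductivity probe. Draw the probe out of its stand's slanted sleeve and set its sprung tip, probe upright, on the middle of the reference disc next to the plate's hanging eye, then likewise on the middle of the other disc, each time pressing gently so the tip springs part of the way in, for about a second. Then, for the free-air reading, lift all of the probe at least 20 cm above the bench, turn it onto its side to within about 30 degrees of level (pointing any way you like) and finish while still holding it there, motionless and touching nothing else; leave the dropper bottle, check weight and touchstone where they are.

Things in the scene. Friction and masses are not known exactly. Their poses are not given: they have to be found in the camera images.
- probe: Loose round pen-like probe, about 80 g, 147 mm long: grey handle with black rings (19 mm diameter, 65 mm long, 7 mm black cap on its end), metal collar (23 mm diameter, 7 mm high) under the handle, steel barrel (16 mm diameter, 56 mm long), white tip (10 mm diameter) standing 12 mm out of the barrel. Origin: on the axis at the barrel's lower end; z axis runs from tip to cap.
- probe_grip (a point): Middle of the probe's handle, where to grip it (round, any way): 39 mm from the cap's end, 40 mm from the collar's lower face, 108 mm from the tip's end. z axis from tip to cap. At the start the probe sits in the stand's sleeve, collar on its mouth, 1.5 mm play round the barrel: it leans 25 (+-3) degrees from vertical, cap towards the stand's -x (the robot's side).
- tip_face (a point): Centre of the flat end face of the probe's white tip; moves with the tip.
- probe_tip (a joint): How far the sprung tip is pushed into the barrel: 0 = fully out (free), 0.010 m = at its stop. The spring needs 1.2 N to start and 5.2 N at the stop (400 N/m); it pushes the tip out again.
- stand: Fixed probe stand: dark steel foot 112 x 80 x 12 mm with a round aluminium sleeve (28 mm outside diameter, black 35 mm ring round its mouth). Origin: centre of the foot's underside. The sleeve leans 25 degrees from vertical towards the stand's own -x. The probe is inside the sleeve for 68 mm: draw it about 75 mm or more along the sleeve's axis.
- sleeve_mouth (a point): Centre of the sleeve's mouth, on its axis, about 98 mm above the bench; fixed to the stand.
- plate: Fixed flat aluminium plate on the bench, 112 x 56 x 10 mm, with a round hanging eye (26 mm outside, 13 mm hole) at its own -x end, eye centre 78 mm from the plate's centre. Two black-rimmed reference discs (40 mm diameter) sit in its pockets 54 mm apart, faces 16 mm above the bench. Origin: centre of the underside; lies at any yaw.
- face_eye (a point): Centre of the upper face of the disc next to the hanging eye (to be touched first), 16 mm above the bench.
- face_far (a point): Centre of the upper face of the other disc, away from the eye (to be touched second), 16 mm above the bench.
- bottle_mid (a point): small brown dropper bottle, 29 mm across, 81 mm tall, upright; loose bystander at the left. Point half-way up it.
- weight_mid (a point): bare metal check weight with a knob, 38 mm across, 62 mm tall; loose bystander at the left. Point half-way up it.
- stone_mid (a point): flat black touchstone, 42 x 95 x 16 mm; loose bystander left of the middle. Point at its centre.
There are look-alikes about, which are no part of the job. There is more than one size of the plate; the one meant has the size given above.

How it is judged (in metres and radians):
On the way, in this order (a step that is already met when the one before it is completed fails the run):
1. the probe is held in the fingers, drawn clear of the stand (contact force between the fingers and probe above 0.5 N and contact force between probe and stand below 0.05 N and distance between probe_grip and sleeve_mouth above 0.08 m), for 0.1 s.
2. the upright probe's tip rests pressed part-way in on the middle of the disc next to the eye (contact force between probe and disc_eye above 0.5 N and horizontal distance between tip_face and face_eye below 0.012 m and value of joint probe_tip between 0.001 and 0.0095 m and angle between probe_grip's own z axis and vertical below 0.21 rad and contact force between the fingers and probe above 0.5 N), for 0.5 s.
3. then likewise on the middle of the other disc (contact force between probe and disc_far above 0.5 N and horizontal distance between tip_face and face_far below 0.012 m and value of joint probe_tip between 0.001 and 0.0095 m and angle between probe_grip's own z axis and vertical below 0.21 rad and contact force between the fingers and probe above 0.5 N), for 0.5 s.
At the end, for the whole second after the job is handed in: The fingers hold the probe with handle and tip both over 18 cm above the bench, lying within 38 degrees of level, still, its tip sprung fully out (within 1.5 mm) and nothing but the gripper carrying or touching it (contact force between the fingers and probe above 0.5 N and height (world z) of each of probe_grip, tip_face above 0.18 m and angle between probe_grip's own z axis and vertical between 0.91 and 2.23 rad and contact force between probe and stand below 0.05 N and contact force between probe and plate below 0.05 N and value of joint probe_tip below 0.0015 m and linear speed of probe below 0.03 m/s and angular speed of probe below 0.2 rad/s); the arm keeps its last pose, push and grip.
It fails at once if the probe is pressed on the plate or a disc with more than 18 N (contact force between probe and plate above 18 N).
It fails at once if the bottle, weight or touchstone is moved more than 3 cm (distance of any of bottle_mid, weight_mid, stone_mid from where it was at the start of the episode above 0.03 m).
It also fails if it takes over 61 s, if anything falls off the work surface, if the arm or the gripper's body presses on something with over 40 N, if the wrist force passes 120 N, or if a joint passes its speed limit or range.

ROBOT

A 6-joint arm with a two-finger parallel gripper is mounted at the origin on the work surface; the furniture and walls round the work are solid. World frame = base frame: x ahead of the robot, y to its left, z up, the work surface at z = 0. Lengths are in m, angles in degrees, forces in N, time in s.
With the tool pointing down it reaches from about 0.325 to 0.9 m from the base axis. Payload 6.1 kg.
Tool frame: the origin (TCP) lies midway between the tips of the shut fingers; the grasp point (between the pads) lies 19 mm behind it; z points along the fingers, y is the line along which they close (so a half turn about z gives the same grasp; the last joint's range is limited). The gripper opens to 85 mm and grips with 20 to 120 N. Pads are 22 mm wide; open, the fingers measure 114 mm over their backs; the gripper's body (76 mm by 85 mm) begins 54 mm behind the grasp point. The pads swing forward as they close: fully open they stand 13 mm farther back than shut.
Start: joints at [-80.793, 12.628, 87.462, -0, 79.91, -7.225], TCP at [0.177, -0.599, 0.231] pointing down, gripper open.
Joint ranges: [-170.65, 170.65], [-52.31, 119.04], [5.05, 147.46], [-71.25, 251.25], [11.57, 151.72], [-153.62, 153.62]. Speed limits (degrees/s): [147.25, 147.25, 172.46, 180, 180, 180].

INTERFACE

Orientations are given as [roll, pitch, yaw] about the fixed x, y, z axes, in that order (R = Rz(yaw) Ry(pitch) Rx(roll)).
In Python, from workcell import read_state, grab_frame, hand_in gives the robot as it stands.
- The arm moves only by the shell command python3 -m crank 'ROWS'. ROWS is JSON, a list of rows, each an object with "delta_pos": the shift along the tool's x, y, z in m, a list of three; "twist": the turn, a rotation vector about the tool's x, y, z in rad, a list of three; "grip": the finger opening in m, from 0 to 0.0854. In form: [{"delta_pos": [tx, ty, tz], "twist": [wx, wy, wz], "grip": grip}, ...]. A call has 1 to 20 rows; each row is the pose to reach, as a shift and turn from the pose commanded when the call began, along the tool's axes at that moment; what a row does not reach only later rows make up. A row lasts 1/12 s, in which the tool goes at most 41.7 mm and 7.16 degrees, less where a joint would pass 70% of its speed; a pose out of reach is approached as far as the arm can. A call with a gripper value outside its range is refused whole. The fingers move at their own pace and stop on an object; the grip force is fixed at half the most. Time passes only in rows, so rows that repeat a pose let the fingers close. It gives the time, the measured TCP pose, the force, the opening and the grip force at its end, in the units of the state.
- read_state(): the state, without advancing time (a new reading comes with each control period).
- grab_frame(name): name is "scene" or "top" or "wrist"; returns a dict with "color" (400x640x3 uint8, blue, green, red), "z_map" (400x640 float32, m along the optical axis (not along the pixel's ray), 0 where there is no reading), "mtx" (3x3 intrinsics, pixels), "position" and "orientation" of the camera in the world; the wrist camera has in their place "tool_from_camera" (4x4, takes a point from camera to tool coordinates, whose origin is the TCP and whose axes are the flange's). Camera axes: x right, y down, z forward; pixel columns grow to the right and rows downward; lengths in m; the calibration is good to about 2 mm. A picture is of the moment at which its call begins: read the wrist's pose just before it.
- hand_in(): hands the job in; it is judged then, once.
The state is a dict: "time": time; "joints": joint angles; "qvel": joint speeds; "joint_torque": joint torques, N m; "ee_pos": TCP position; "tool_rot": TCP orientation; "force": force on the tool from outside, world axes, zero at the start; "wrist_torque": the same for the moment, N m; "gripper_width": finger opening in m; "gripper_force": force on a finger pad.
Only numpy, scipy, OpenCV 4.12 (cv2) and the standard library are available. Lean on these libraries where they do the work, as an engineer would, in place of code of your own. Each camera call takes 0.05 s, during which the arm holds its last target. There are 200 camera calls.

## Working session

There is one attempt and no reset: what is moved stays moved. The work goes in short steps, Python scripts to look and compute and a shell command to move; the robot and the scene stay as the last step left them, time stands still between calls to the robot, and variables do not carry over. Pictures are saved under pics/ and viewed, at most 10 in all, crops included, and the job is handed in when it is done.

```bash
mkdir -p pics
cat > h.py <<'E'
import numpy as np, cv2
from scipy.spatial.transform import Rotation as R
from workcell import read_state, grab_frame, hand_in
def Rm(o): 
    o=np.array(o,float)
    return o if o.shape==(3,3) else R.from_euler('xyz',o,degrees=True).as_matrix()
def pts(f,st=None):
    K=np.array(f['mtx']);z=f['z_map'];v,u=np.mgrid[:z.shape[0],:z.shape[1]]
    P=np.stack([(u-K[0,2])/K[0,0]*z,(v-K[1,2])/K[1,1]*z,z],-1)
    if 'position' in f: return P@Rm(f['orientation']).T+np.array(f['position'])
    T=np.array(f['tool_from_camera']);P=P@T[:3,:3].T+T[:3,3]
    return P@Rm(st['tool_rot']).T+np.array(st['ee_pos'])
E
python3 - <<'E'
from h import *
s=read_state();print(s)
for n in('top','scene'):
    f=grab_frame(n);cv2.imwrite(f'pics/{n}.png',f['color']);np.savez(f'{n}.npz',P=pts(f));print(n,f['position'],f['orientation'],f['mtx'])
E
```

```text
{'time': 0.0, 'joints': array([-8.07939689e+01,  1.26750134e+01,  8.75270998e+01, -1.37056045e-03,
        7.99107734e+01, -7.22453596e+00]), 'qvel': array([ 0.10719949,  0.00135983, -0.02556981, -0.02164451, -0.04360265,
       -0.07936413]), 'joint_torque': array([-4.42070277e-04, -4.96893346e+01, -3.89397383e+01, -1.46619732e-04,
        1.12252455e-02, -1.38233318e-07]), 'ee_pos': array([ 0.17667698, -0.59886295,  0.23018939]), 'tool_rot': array([-1.79887840e+02, -1.28582085e-02,  1.64307959e+01]), 'force': array([-0.10247947,  0.39828338, -0.09687382]), 'wrist_torque': array([ 0.02452173, -0.07574663,  0.03809922]), 'gripper_force': 0.0, 'gripper_width': 0.08522156267209521}
top [0.22121401 0.00428105 1.23815551] [-172.85087556   -1.19750262  -89.55612686] [[436.58522887   0.         322.47700097]
 [  0.         436.58522887 200.72693093]
 [  0.           0.           1.        ]]
scene [-0.11883508  0.53017273  0.59815377] [-123.00543421    0.83585211 -137.93919162] [[388.52199645   0.         317.57507256]
 [  0.         388.52199645 202.72115692]
 [  0.           0.           1.        ]]
```

View pics/top.png

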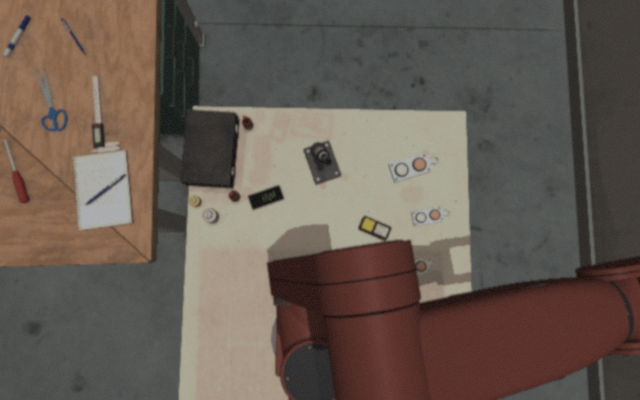

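View pics/scene.png

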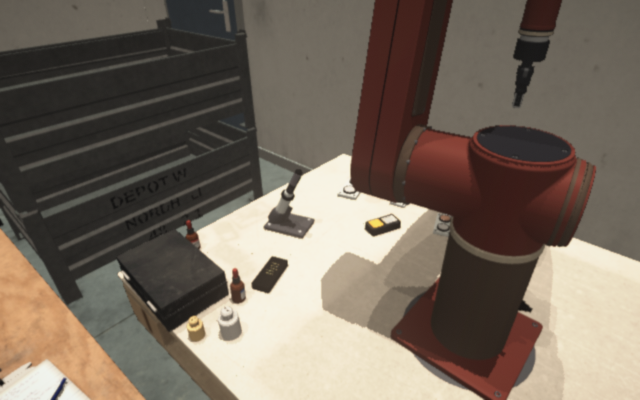

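Top view: the stand with the probe is at (321,160). Three plates could be taken for the one I want, at (413,167), (430,216) and (422,266, partly hidden by the arm). Each has its eye on the right. The yellow/white box at (375,228) is no part of the job. I'll settle the choice by size.

Run:
```python
from h import *
P=np.load('top.npz')['P'];im=cv2.imread('pics/top.png')
c=cv2.resize(im[130:290,290:480],None,fx=4,fy=4,interpolation=cv2.INTER_CUBIC)[:600];cv2.imwrite('pics/crop1.png',c)
def at(u,v): return P[v,u].round(4)
print(at(402,170),at(419,164),at(434,160), at(421,216),at(434,215),at(446,213))
# heights above bench
sub=P[140:190,290:350];m=(sub[...,2]>0.02);q=sub[m];print(q[q[:,2].argmax()],len(q))
for lo in np.arange(0.0,0.2,0.02):
    k=q[(q[:,2]>lo)&(q[:,2]<lo+.02)]
    if len(k):print(round(lo,2),len(k),k.mean(0).round(3),np.ptp(k,axis=0).round(3))
z=P[...,2]
# plate extents by contour of z in 5..25 mm
m=((z>.005)&(z<.03)&(P[...,0]>.05)).astype(np.uint8)
n,l,st,ce=cv2.connectedComponentsWithStats(m)
for i in range(1,n):
    if st[i,4]>120:
        r=cv2.minAreaRect(P[l==i][:,:2].astype(np.float32)*1000);print(ce[i].round(),st[i,4],np.round(r[0]),np.round(r[1]),round(r[2],1))
```

```text
[ 0.4662 -0.2474  0.0128] [ 0.4836 -0.2958  0.0163] [ 4.994e-01 -3.438e-01  2.000e-04] [ 0.3345 -0.2994  0.0125] [ 0.3375 -0.336   0.0146] [ 0.3439 -0.3715  0.0105]
[0.22121401 0.00428105 1.23815551] 317
0.02 62 [0.526 0.002 0.031] [0.045 0.045 0.019]
0.04 62 [ 0.518 -0.004  0.047] [0.055 0.034 0.018]
0.06 15 [ 0.508 -0.006  0.07 ] [0.017 0.016 0.018]
0.08 30 [ 0.484 -0.016  0.097] [0.027 0.032 0.01 ]
0.1 54 [ 0.492 -0.015  0.106] [0.025 0.027 0.019]
0.12 17 [ 0.478 -0.019  0.13 ] [0.017 0.015 0.016]
0.14 16 [ 0.47  -0.022  0.149] [0.016 0.018 0.02 ]
0.16 48 [ 0.457 -0.029  0.168] [0.018 0.018 0.014]
[17. 36.] 318 [857. 881.] [ 30. 142.] 68.8
[ 51. 111.] 431 [653. 788.] [197.  75.] 37.1
[102. 184.] 4480 [484. 615.] [378. 159.] 8.9
[ 18. 179.] 437 [454. 843.] [196.  33.] 19.3
[322. 164.] 811 [492. -17.] [122.  88.] 23.8
[411. 166.] 815 [ 485. -285.] [ 64. 146.] 19.5
[265. 197.] 517 [385. 141.] [49. 95.] 18.7
[429. 215.] 465 [ 341. -330.] [ 49. 111.] 10.9
[375. 227.] 481 [ 300. -168.] [89. 46.] 70.8
[423. 265.] 220 [ 201. -310.] [42. 65.] 20.2
```

View pics/crop1.png

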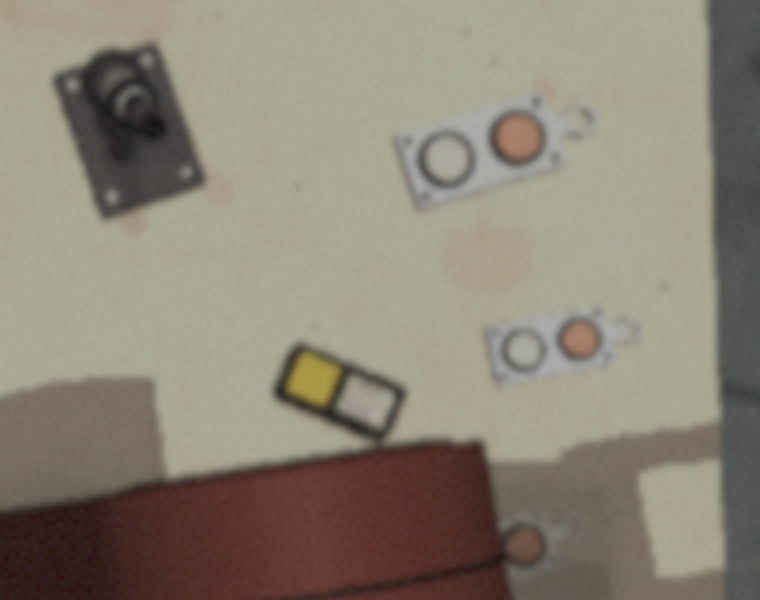

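Crop 1: the large plate, about (480,150) in the crop, has a 146 mm overall length and ~54 mm disc pitch, so it matches. The plate at (555,345) is only 111 mm long, and the hidden one is small too. The orange disc (517,137) is next to the eye at (577,122), and the white one (446,158) is far. I'll go above for a closer look.

```bash
python3 -m crank '[{"delta_pos":[0.2,-0.2,-0.13],"twist":[0,0,0],"grip":0.085},{"delta_pos":[0.363,-0.383,-0.13],"twist":[0,0,0],"grip":0.085},{"delta_pos":[0.363,-0.383,-0.13],"twist":[0,0,0],"grip":0.085},{"delta_pos":[0.363,-0.383,-0.13],"twist":[0,0,0],"grip":0.085},{"delta_pos":[0.363,-0.383,-0.13],"twist":[0,0,0],"grip":0.085},{"delta_pos":[0.363,-0.383,-0.13],"twist":[0,0,0],"grip":0.085},{"delta_pos":[0.363,-0.383,-0.13],"twist":[0,0,0],"grip":0.085},{"delta_pos":[0.363,-0.383,-0.13],"twist":[0,0,0],"grip":0.085},{"delta_pos":[0.363,-0.383,-0.13],"twist":[0,0,0],"grip":0.085},{"delta_pos":[0.363,-0.383,-0.13],"twist":[0,0,0],"grip":0.085},{"delta_pos":[0.363,-0.383,-0.13],"twist":[0,0,0],"grip":0.085},{"delta_pos":[0.363,-0.383,-0.13],"twist":[0,0,0],"grip":0.085},{"delta_pos":[0.363,-0.383,-0.13],"twist":[0,0,0],"grip":0.085},{"delta_pos":[0.363,-0.383,-0.13],"twist":[0,0,0],"grip":0.085},{"delta_pos":[0.363,-0.383,-0.13],"twist":[0,0,0],"grip":0.085},{"delta_pos":[0.363,-0.383,-0.13],"twist":[0,0,0],"grip":0.085},{"delta_pos":[0.363,-0.383,-0.13],"twist":[0,0,0],"grip":0.085}]'
python3 - <<'E'
from h import *
s=read_state();f=grab_frame('wrist');cv2.imwrite('pics/w1.png',f['color']);np.savez('w1.npz',P=pts(f,s));print(s['ee_pos'],s['tool_rot'],s['joints'],f['tool_from_camera'],f['mtx'])
E
```

```text
time: 1.52
ee_pos: [0.416, -0.1304, 0.3605]
tool_rot: [-180.0, 0.1, 16.4]
force: [-0.1, -0.1, 0.5]
gripper_width: 0.0849
gripper_force: 0.0
[ 0.41597233 -0.13036268  0.36052944] [-1.79970275e+02  7.61096053e-02  1.63543925e+01] [-2.77636555e+01 -1.70754249e+01  1.02665075e+02 -3.17403287e-02
  9.44856816e+01  4.58795101e+01] [[-1.14413495e-03 -9.63619146e-01 -2.67276696e-01  6.83512320e-02]
 [ 9.99999319e-01 -1.04090940e-03 -5.27894665e-04  8.24368073e-04]
 [ 2.30478582e-04 -2.67277118e-01  9.63619681e-01 -1.43258845e-01]
 [ 0.00000000e+00  0.00000000e+00  0.00000000e+00  1.00000000e+00]] [[339.81088668   0.         322.43206419]
 [  0.         339.81088668 192.61567733]
 [  0.           0.           1.        ]]
```

View pics/w1.png

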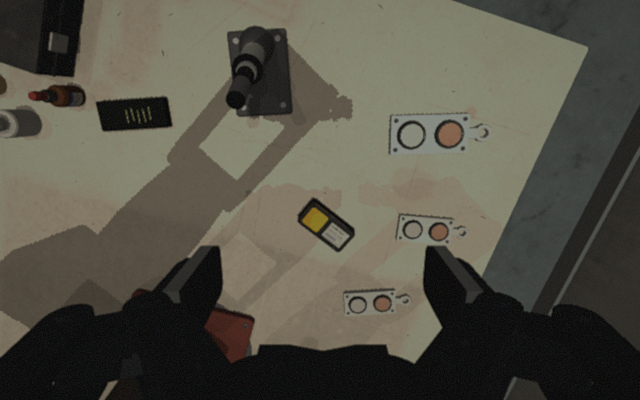

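Wrist view: stand at (262,70) with the cap at (237,99). The big plate is at (430,133), with its white disc (411,135), orange disc (448,134) and eye (480,131). Next I'll measure the discs and the probe axis, the latter from two views.

```bash
cat > m.py <<'E'
from h import *
s=read_state();out=[]
for n in('top','wrist'):
    f=grab_frame(n);P=pts(f,s);K=np.array(f['mtx']);im=f['color']
    if n=='top': C=np.array(f['position']);RR=Rm(f['orientation'])
    else:
        T=np.array(f['tool_from_camera']);RT=Rm(s['tool_rot']);C=RT@T[:3,3]+s['ee_pos'];RR=RT@T[:3,:3]
    ray=lambda u,v: RR@np.linalg.solve(K,[u,v,1.])
    def plane(u,v,z): d=ray(u,v);return (C+d*(z-C[2])/d[2])
    # probe handle mask
    m=(P[...,2]>.122)&(P[...,2]<.21)&(np.hypot(P[...,0]-.465,P[...,1]+.025)<.05)
    v,u=np.nonzero(m);c=np.array([u.mean(),v.mean()]);w=np.linalg.svd(np.c_[u,v]-c,full_matrices=False)[2][0]
    print(n,'handle px',len(u),c,w)
    out.append((C,np.cross(ray(*c),ray(*(c+20*w)))))
    # cap extents along axis
    # discs: orange mask and white disc rim (dark ring) near plate
    near=(np.abs(P[...,2]-.014)<.012)&(np.hypot(P[...,0]-.476,P[...,1]+.27)<.07)
    hsv=cv2.cvtColor(im,cv2.COLOR_BGR2HSV)
    o=(near&(hsv[...,1]>70)&(hsv[...,0]<20)).astype(np.uint8)
    k,l,st,ce=cv2.connectedComponentsWithStats(o);i=1+st[1:,4].argmax();print('orange',ce[i],st[i,4],plane(*ce[i],.016))
    g=cv2.cvtColor(im,cv2.COLOR_BGR2GRAY);d=(near&(g<np.median(g[near])*.6)).astype(np.uint8)
    k,l,st,ce=cv2.connectedComponentsWithStats(d,connectivity=8)
    for i in range(1,k):
        if st[i,4]>25:
            q=np.argwhere(l==i)[:,::-1].astype(np.float32);
            e=cv2.minAreaRect(q);print('rim',e[0],e[1],plane(*e[0],.016))
    ft=((P[...,2]>.006)&(P[...,2]<.018)&(np.hypot(P[...,0]-.495,P[...,1]+.015)<.09)&(g<110)).astype(np.uint8)
    pp=np.array([plane(x,y,.012)[:2] for y,x in np.argwhere(ft)],np.float32)*1000;r=cv2.minAreaRect(pp);print('foot',r)
(C1,n1),(C2,n2)=out
d=np.cross(n1,n2);d/=np.linalg.norm(d);d*=np.sign(d[2])
p0=np.linalg.lstsq(np.array([n1/np.linalg.norm(n1),n2/np.linalg.norm(n2),[0,0,1]]),np.array([n1@C1/np.linalg.norm(n1),n2@C2/np.linalg.norm(n2),.098]),rcond=None)[0]
print('axis at z=.098',p0,'dir',d,'lean',np.degrees(np.arccos(d[2])),'az',np.degrees(np.arctan2(-d[1],-d[0])))
print('grip',p0+d*.040, 'cap',p0+d*.079)
E
python3 m.py
```

```text
top handle px 82 [325.95121951 159.01219512] [0.66058861 0.75074809]
orange [416.85416667 162.70833333] 48 [ 0.48735962 -0.28978189  0.016     ]
foot ((486.9102783203125, -16.68665313720703), (109.63594055175781, 80.64423370361328), 18.389728546142578)
wrist handle px 718 [238.51114206  89.57381616] [-0.3279076  0.9447098]
orange [449.39473684 133.86403509] 456 [ 0.48503474 -0.29882701  0.016     ]
rim (410.5, 134.5) (27.0, 27.0) [ 0.4687349  -0.24608637  0.016     ]
rim (448.0, 133.5) (27.0, 28.0) [ 0.48495802 -0.29673281  0.016     ]
foot ((488.9297180175781, -20.834766387939453), (111.1850357055664, 79.57730102539062), 19.57675552368164)
axis at z=.098 [ 0.48457874 -0.01978969  0.098     ] dir [-0.40695732 -0.1559868   0.90002992] lean 25.837999302534776 az 20.97183585958718
grip [ 0.46830045 -0.02602916  0.1340012 ] cap [ 0.45242911 -0.03211264  0.16910236]
```

```bash
python3 -m crank '[{"delta_pos":[0.076,-0.085,0.05],"twist":[0,0,-0.08],"grip":0.085},{"delta_pos":[0.076,-0.085,0.10],"twist":[0,0,-0.08],"grip":0.085},{"delta_pos":[0.076,-0.085,0.10],"twist":[0,0,-0.08],"grip":0.085},{"delta_pos":[0.076,-0.085,0.10],"twist":[0,0,-0.08],"grip":0.085},{"delta_pos":[0.076,-0.085,0.10],"twist":[0,0,-0.08],"grip":0.085},{"delta_pos":[0.076,-0.085,0.10],"twist":[0,0,-0.08],"grip":0.085}]'
python3 - <<'E'
from h import *
s=read_state();f=grab_frame('wrist');P=pts(f,s);cv2.imwrite('pics/w2.png',f['color'])
print(s['ee_pos'],s['tool_rot'])
T=np.array(f['tool_from_camera']);K=np.array(f['mtx']);RT=Rm(s['tool_rot'])
def px(p):
    q=np.linalg.inv(T)@np.r_[RT.T@(np.array(p)-s['ee_pos']),1];q=K@q[:3];return (q[:2]/q[2]).round(1)
for p in([.4845,-.0198,.098],[.4646,-.0275,.142],[.4524,-.0321,.169]):print(px(p))
for lo in(.11,.12,.13,.14,.15,.16,.168):
    m=(P[...,2]>lo)&(P[...,2]<lo+.01)&(np.hypot(P[...,0]-.465,P[...,1]+.025)<.04);q=P[m]
    if len(q):print(lo,len(q),q.mean(0).round(4),np.argwhere(m).mean(0)[::-1].round(1))
E
```

```text
time: 2.17
ee_pos: [0.4645, -0.0265, 0.2597]
tool_rot: [-179.9, 0.2, 21.0]
force: [0.4, 0.1, 0.3]
gripper_width: 0.0849
gripper_force: 0.0
[ 0.46445082 -0.02651639  0.25965531] [-179.89158727    0.19940843   21.04348401]
[323. 152.]
[323.  187.4]
[322.9 214.2]
0.11 155 [ 0.4862 -0.021   0.1152] [325.  153.8]
0.12 177 [ 0.4823 -0.0227  0.125 ] [325.2 160.8]
0.13 205 [ 0.4772 -0.0239  0.1349] [324.4 169.4]
0.14 204 [ 0.473  -0.0257  0.145 ] [324.7 177.9]
0.15 231 [ 0.4684 -0.0272  0.1553] [324.5 187.2]
0.16 402 [ 0.4603 -0.0302  0.1665] [324.4 202.6]
0.168 355 [ 0.4585 -0.0308  0.1702] [324.2 206.7]
```

View pics/w2.png

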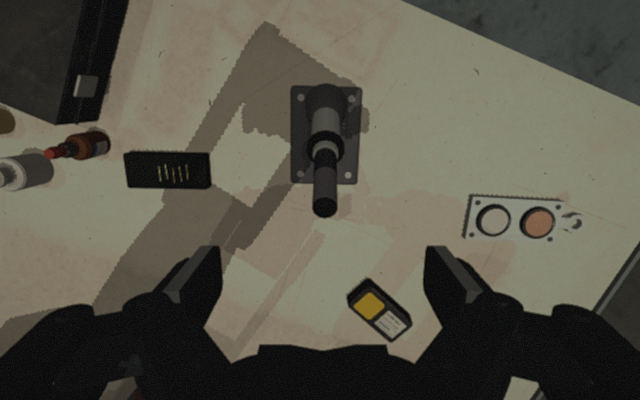

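Wrist view: the probe lies along the tool's x axis at column ~324, with the cap at (325,207) and the collar at (323,150), centred between the fingers. Descending to grip.

```bash
python3 -m crank '[{"delta_pos":[0,0.001,0.04],"twist":[0,0,0],"grip":0.085},{"delta_pos":[0,0.001,0.08],"twist":[0,0,0],"grip":0.085},{"delta_pos":[0,0.001,0.11],"twist":[0,0,0],"grip":0.085},{"delta_pos":[0,0.001,0.137],"twist":[0,0,0],"grip":0.085},{"delta_pos":[0,0.001,0.137],"twist":[0,0,0],"grip":0.085},{"delta_pos":[0,0.001,0.137],"twist":[0,0,0],"grip":0.085},{"delta_pos":[0,0.001,0.137],"twist":[0,0,0],"grip":0.01},{"delta_pos":[0,0.001,0.137],"twist":[0,0,0],"grip":0.01},{"delta_pos":[0,0.001,0.137],"twist":[0,0,0],"grip":0.01},{"delta_pos":[0,0.001,0.137],"twist":[0,0,0],"grip":0.01},{"delta_pos":[0,0.001,0.137],"twist":[0,0,0],"grip":0.01},{"delta_pos":[0,0.001,0.137],"twist":[0,0,0],"grip":0.01},{"delta_pos":[0,0.001,0.137],"twist":[0,0,0],"grip":0.01},{"delta_pos":[0,0.001,0.137],"twist":[0,0,0],"grip":0.01}]'
```

```text
time: 3.38
ee_pos: [0.4664, -0.0276, 0.1253]
tool_rot: [179.9, -0.1, 21.0]
force: [-2.2, -0.9, 5.7]
gripper_width: 0.0176
gripper_force: 58.3
```

```bash
python3 -m crank '[{"delta_pos":[-0.0045,0,-0.009],"twist":[0,0,0],"grip":0.01},{"delta_pos":[-0.009,0,-0.018],"twist":[0,0,0],"grip":0.01},{"delta_pos":[-0.0135,0,-0.027],"twist":[0,0,0],"grip":0.01},{"delta_pos":[-0.018,0,-0.036],"twist":[0,0,0],"grip":0.01},{"delta_pos":[-0.0225,0,-0.046],"twist":[0,0,0],"grip":0.01},{"delta_pos":[-0.027,0,-0.055],"twist":[0,0,0],"grip":0.01},{"delta_pos":[-0.0315,0,-0.064],"twist":[0,0,0],"grip":0.01},{"delta_pos":[-0.036,0,-0.074],"twist":[0,0,0],"grip":0.01},{"delta_pos":[-0.0405,0,-0.083],"twist":[0,0,0],"grip":0.01},{"delta_pos":[-0.045,0,-0.092],"twist":[0,0,0],"grip":0.01},{"delta_pos":[-0.05,0,-0.10],"twist":[0,0,0],"grip":0.01},{"delta_pos":[-0.055,0,-0.12],"twist":[0,0,0],"grip":0.01},{"delta_pos":[-0.055,0,-0.14],"twist":[0,0,0],"grip":0.01},{"delta_pos":[-0.055,0,-0.14],"twist":[0,0,0],"grip":0.01},{"delta_pos":[-0.055,0,-0.14],"twist":[0,0,0],"grip":0.01}]'
python3 - <<'E'
from h import *
s=read_state();print(s['ee_pos'],s['tool_rot'],s['gripper_width'],s['joints'])
for n in('scene','top'):
    f=grab_frame(n);cv2.imwrite(f'pics/{n}3.png',f['color']);P=pts(f,s);np.savez(n+'3.npz',P=P)
c=cv2.imread('pics/scene3.png');cv2.imwrite('pics/sc3.png',cv2.resize(c[60:260,220:440],None,fx=2.7,fy=2.7))
E
```

```text
time: 4.63
ee_pos: [0.415, -0.0474, 0.2655]
tool_rot: [179.9, -0.1, 21.0]
force: [0.5, -0.0, -1.0]
gripper_width: 0.0178
gripper_force: 58.7
[ 0.41499334 -0.0473907   0.26547533] [ 1.79905497e+02 -1.18730311e-01  2.10032905e+01] 0.017778489408843866 [-1.73608638e+01 -1.86106386e+01  1.13808427e+02 -4.09166210e-04
  8.46504631e+01  5.16359813e+01]
```

View pics/sc3.png

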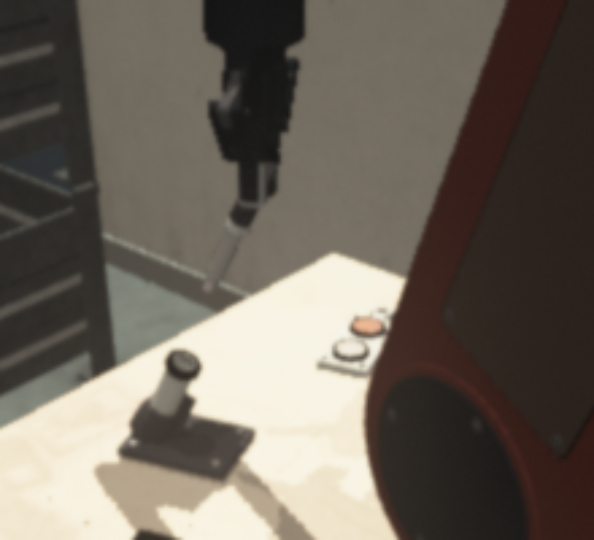

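Scene crop: the probe is held at (245,215) with its tip at (207,288), clear of the sleeve mouth at (185,362). Next I'll bring it upright above the eye disc.

```bash
cat > plan.py <<'E'
from h import *
s=read_state();Ro=Rm(s['tool_rot']);p=np.array(s['ee_pos'])
Rrel=R.from_rotvec([0,0,np.radians(50)])*R.from_rotvec([0,-.45,0])
Rn=Ro@Rrel.as_matrix()
G=np.array([.485,-.297,.185]);t=G+.019*Rn[:,2]
print('delta',Ro.T@(t-p),'twist',Rrel.as_rotvec(),'tcp',t,Rn)
E
python3 plan.py
```

```text
delta [-0.02856145  0.2526383   0.09525823] twist [ 0.1962625  -0.42088628  0.85750816] tcp [ 0.4777478  -0.29298774  0.167903  ] [[ 7.87056744e-01 -4.84614142e-01 -3.81694662e-01]
 [-4.36185287e-01 -8.74727987e-01  2.11171361e-01]
 [-4.36215631e-01  2.85751450e-04 -8.99842120e-01]]
```

```bash
python3 -m crank '[{"delta_pos":[-0.028,0.04,0.0],"twist":[0.025,-0.053,0.107],"grip":0.01},{"delta_pos":[-0.028,0.075,0.0],"twist":[0.05,-0.105,0.214],"grip":0.01},{"delta_pos":[-0.028,0.11,0.0],"twist":[0.074,-0.158,0.322],"grip":0.01},{"delta_pos":[-0.028,0.145,0.0],"twist":[0.098,-0.21,0.429],"grip":0.01},{"delta_pos":[-0.028,0.18,0.0],"twist":[0.123,-0.263,0.536],"grip":0.01},{"delta_pos":[-0.028,0.215,0.01],"twist":[0.147,-0.316,0.643],"grip":0.01},{"delta_pos":[-0.0285,0.24,0.03],"twist":[0.172,-0.368,0.75],"grip":0.01},{"delta_pos":[-0.0285,0.2525,0.05],"twist":[0.196,-0.421,0.8575],"grip":0.01},{"delta_pos":[-0.0285,0.2525,0.075],"twist":[0.196,-0.421,0.8575],"grip":0.01},{"delta_pos":[-0.0285,0.2525,0.095],"twist":[0.196,-0.421,0.8575],"grip":0.01},{"delta_pos":[-0.0285,0.2525,0.095],"twist":[0.196,-0.421,0.8575],"grip":0.01},{"delta_pos":[-0.0285,0.2525,0.095],"twist":[0.196,-0.421,0.8575],"grip":0.01},{"delta_pos":[-0.0285,0.2525,0.095],"twist":[0.196,-0.421,0.8575],"grip":0.01}]'
python3 - <<'E'
from h import *
s=read_state();print(s['ee_pos'],s['tool_rot'],s['joints'].round(1))
ims=[]
for n in('wrist','scene'):
    f=grab_frame(n);np.savez(n+'4.npz',**{k:np.array(v) for k,v in f.items()});ims.append(f['color'])
cv2.imwrite('pics/w4.png',np.vstack([ims[0][:300],ims[1][:300]]))
E
```

```text
time: 5.82
ee_pos: [0.4786, -0.2928, 0.17]
tool_rot: [180.0, 25.8, -29.0]
force: [1.1, 1.2, 0.7]
gripper_width: 0.0177
gripper_force: 58.9
[ 0.47856435 -0.29283764  0.16997559] [179.98184413  25.7759668  -28.96210655] [-37.3  27.7  78.7  -3.7  99.1  81.9]
```

View pics/w4.png

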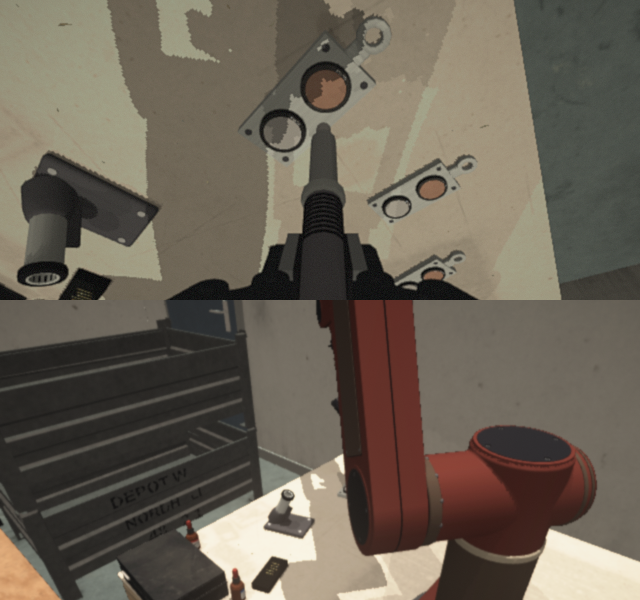

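Wrist half: the held probe runs from its tip at (323,126) through the collar (323,195) to the handle below. The orange disc is at (326,87), with its eye at (377,35). Fitting the probe axis from wrist depth and re-measuring the discs.

```bash
cat > ax.py <<'E'
from h import *
s=read_state();f=grab_frame('wrist');P=pts(f,s);K=np.array(f['mtx']);T=np.array(f['tool_from_camera']);RT=Rm(s['tool_rot']);C=RT@T[:3,3]+s['ee_pos'];RR=RT@T[:3,:3]
z=f['z_map']
def mid(r0,r1,rad):
    out=[]
    for v in range(r0,r1):
        cols=[u for u in range(300,348) if 0<z[v,u]<.30 and np.isfinite(z[v,u])]
        c0=323
        zz=z[v,c0]; cols=[u for u in cols if abs(z[v,u]-zz)<.012]
        um=(min(cols)+max(cols))/2; d=np.linalg.solve(K,[um,v,1.]);zc=np.median([z[v,int(um)-1],z[v,int(um)],z[v,int(um)+1]])
        n=d/np.linalg.norm(d); p=d*zc
        out.append((v,um,len(cols),*(RR@p+C)))
    return np.array(out)
b=mid(142,180,.008)
B=b[:,3:];c=B.mean(0);w=np.linalg.svd(B-c)[2][0];w*=np.sign(w[2])
res=(B-c)-np.outer((B-c)@w,w);print('barrel rms',np.sqrt((res**2).sum(1).mean()),b[[0,-1],:3])
view=(c-C);view/=np.linalg.norm(view);perp=view-w*(view@w);perp/=np.linalg.norm(perp)
a=c+perp*.008
print('dir',w,'tilt deg',np.degrees(np.arccos(w[2])),'axis pt',a)
# tip depth profile rows along col 323
print([(v,round(float(z[v,323]),4)) for v in range(116,146,2)])
for v in range(120,140): 
    # axis param at row v: intersect plane of row with axis
    nrm=RR@np.cross(np.linalg.solve(K,[0,v,1.]),np.linalg.solve(K,[600,v,1.]))
    t=nrm@(C-a)/(nrm@w)
    if v%3==0: print(v,(a+t*w).round(4))
col=lambda r0,r1:None
im=f['color'];g=cv2.cvtColor(im,cv2.COLOR_BGR2GRAY)
def plane(u,v,zz): d=RR@np.linalg.solve(K,[u,v,1.]);return C+d*(zz-C[2])/d[2]
for nm,(x,y) in dict(eye=(.485,-.297),far=(.4687,-.246)).items():
    near=(np.abs(P[...,2]-.014)<.012)&(np.hypot(P[...,0]-x,P[...,1]-y)<.025)
    d=(near&(g<45)).astype(np.uint8);cs,_=cv2.findContours(d,cv2.RETR_EXTERNAL,cv2.CHAIN_APPROX_NONE)
    q=max(cs,key=cv2.contourArea);e=cv2.fitEllipse(cv2.convexHull(q));print(nm,e[0],e[1],plane(*e[0],.016))
E
python3 ax.py
```

```text
Traceback (most recent call last):
  File "ax.py", line 14, in <module>
    b=mid(142,180,.008)
  File "ax.py", line 10, in mid
    um=(min(cols)+max(cols))/2; d=np.linalg.solve(K,[um,v,1.]);zc=np.median([z[v,int(um)-1],z[v,int(um)],z[v,int(um)+1]])
        ~~~^^^^^^
ValueError: min() iterable argument is empty
```

```bash
python3 -c "
import numpy as np
z=np.load('wrist4.npz')['z_map']
for v in range(116,250,6): print(v,z[v,310:336:3].round(3))"; sed -i 's/z\[v,u\]<.30/z[v,u]<.40/' ax.py; python3 ax.py
```

```text
116 [0.288 0.287 0.287 0.288 0.287 0.288 0.289 0.289 0.288]
122 [0.292 0.291 0.291 0.292 0.225 0.291 0.292 0.291 0.29 ]
128 [0.295 0.296 0.226 0.221 0.218 0.219 0.221 0.308 0.307]
134 [0.3   0.3   0.209 0.209 0.207 0.209 0.208 0.212 0.312]
140 [0.305 0.207 0.204 0.203 0.202 0.202 0.204 0.206 0.209]
146 [0.32  0.203 0.2   0.199 0.197 0.198 0.198 0.201 0.204]
152 [0.205 0.197 0.194 0.194 0.192 0.194 0.194 0.195 0.199]
158 [0.2   0.191 0.19  0.189 0.189 0.188 0.189 0.19  0.195]
164 [0.194 0.188 0.185 0.184 0.184 0.183 0.185 0.187 0.189]
170 [0.188 0.183 0.18  0.18  0.179 0.18  0.18  0.182 0.184]
176 [0.182 0.179 0.177 0.176 0.176 0.175 0.176 0.177 0.18 ]
182 [0.17  0.168 0.168 0.168 0.166 0.167 0.167 0.167 0.167]
188 [0.166 0.165 0.165 0.165 0.165 0.165 0.165 0.165 0.165]
194 [0.167 0.164 0.162 0.163 0.161 0.162 0.162 0.162 0.165]
200 [0.161 0.159 0.159 0.159 0.159 0.16  0.16  0.16  0.16 ]
206 [0.159 0.158 0.157 0.156 0.155 0.155 0.156 0.157 0.16 ]
212 [0.156 0.154 0.154 0.153 0.153 0.151 0.153 0.154 0.155]
218 [0.152 0.15  0.15  0.15  0.15  0.15  0.151 0.152 0.152]
224 [0.149 0.149 0.1
[... 447 characters left out ...]
0.29682157  0.11979049]
[(116, 0.2891), (118, 0.2903), (120, 0.2913), (122, 0.2258), (124, 0.2222), (126, 0.2205), (128, 0.2185), (130, 0.2115), (132, 0.2079), (134, 0.207), (136, 0.2049), (138, 0.2045), (140, 0.202), (142, 0.2001), (144, 0.1988)]
120 [ 0.4827 -0.2958  0.0562]
123 [ 0.4829 -0.2959  0.0607]
126 [ 0.4831 -0.2959  0.0652]
129 [ 0.4832 -0.296   0.0695]
132 [ 0.4834 -0.2961  0.0736]
135 [ 0.4836 -0.2961  0.0777]
138 [ 0.4837 -0.2962  0.0817]
eye (324.80596923828125, 87.14584350585938) (49.4836540222168, 49.59421157836914) [ 0.48779444 -0.30015987  0.016     ]
far (282.1213684082031, 130.64659118652344) (41.616146087646484, 45.696895599365234) [ 0.4713408  -0.24923963  0.016     ]
```

```bash
cat >> ax.py <<'E'
print('---');m=P[118:132,318:329];
for i in range(3,13):
    q=m[i][m[i][:,2]>.04]; 
    if len(q):print(118+i,len(q),q.mean(0).round(4))
print(s['ee_pos'],RT.T@np.array([.004,-.0035,0]),RT.T@np.array([0,0,-1]),s['force'])
E
python3 ax.py | sed -n '/---/,$p'
```

```text
---
122 3 [ 0.4887 -0.299   0.0712]
123 9 [ 0.4884 -0.2988  0.0718]
124 11 [ 0.4883 -0.2988  0.0729]
125 11 [ 0.4884 -0.2988  0.0743]
126 11 [ 0.4884 -0.2988  0.0757]
127 11 [ 0.4884 -0.2988  0.0768]
128 11 [ 0.4884 -0.2988  0.0782]
129 11 [ 0.4887 -0.299   0.0801]
130 11 [ 0.4906 -0.3     0.085 ]
[ 0.47923723 -0.29328864  0.17128947] [ 0.0046854   0.00112599 -0.00224259] [ 4.31883478e-01 -7.87653304e-04  9.01929066e-01] [ 0.10162544  0.40966501 -0.14562342]
```

```bash
python3 -m crank '[{"delta_pos":[0.008,0.001,0.01],"twist":[0,0,0],"grip":0.01},{"delta_pos":[0.014,0.001,0.022],"twist":[0,0,0],"grip":0.01},{"delta_pos":[0.02,0.001,0.034],"twist":[0,0,0],"grip":0.01},{"delta_pos":[0.0244,0.001,0.0415],"twist":[0,0,0],"grip":0.01},{"delta_pos":[0.0244,0.001,0.0415],"twist":[0,0,0],"grip":0.01},{"delta_pos":[0.0244,0.001,0.0415],"twist":[0,0,0],"grip":0.01},{"delta_pos":[0.0244,0.001,0.0415],"twist":[0,0,0],"grip":0.01},{"delta_pos":[0.0244,0.001,0.0415],"twist":[0,0,0],"grip":0.01}]'
python3 - <<'E'
from h import *
s=read_state();f=grab_frame('wrist');P=pts(f,s);print(s['ee_pos'],s['force'])
cv2.imwrite('pics/w5.png',cv2.resize(f['color'][40:240,220:430],None,fx=2.8,fy=2.8))
m=P[108:134,318:329];
for i in range(26):
    q=m[i]; print(108+i,q.mean(0).round(4))
E
```

```text
time: 6.73
ee_pos: [0.4817, -0.296, 0.1219]
tool_rot: [180.0, 25.7, -29.0]
force: [-0.8, -0.4, -0.9]
gripper_width: 0.0179
gripper_force: 58.9
[ 0.48169946 -0.29600861  0.12186273] [-0.78204599 -0.4456319  -0.92932885]
108 [ 0.4974 -0.3051  0.0163]
109 [ 0.4967 -0.3047  0.0161]
110 [ 0.4961 -0.3044  0.0162]
111 [ 0.4955 -0.3041  0.0163]
112 [ 0.4949 -0.3037  0.0163]
113 [ 0.4942 -0.3034  0.0163]
114 [ 0.4936 -0.303   0.0163]
115 [ 0.4929 -0.3026  0.0162]
116 [ 0.4921 -0.3022  0.016 ]
117 [ 0.4916 -0.3019  0.0162]
118 [ 0.4909 -0.3015  0.0162]
119 [ 0.4902 -0.3011  0.0161]
120 [ 0.4895 -0.3008  0.0161]
121 [ 0.4888 -0.3004  0.0159]
122 [ 0.4891 -0.3005  0.0178]
123 [ 0.49  -0.301  0.021]
124 [ 0.4906 -0.3013  0.0234]
125 [ 0.4905 -0.3013  0.0246]
126 [ 0.4905 -0.3013  0.026 ]
127 [ 0.4907 -0.3014  0.0274]
128 [ 0.4906 -0.3013  0.0286]
129 [ 0.491  -0.3015  0.0306]
130 [ 0.4929 -0.3026  0.0354]
131 [ 0.4934 -0.3029  0.0376]
132 [ 0.4934 -0.3029  0.0389]
133 [ 0.4935 -0.3029  0.0401]
```

View pics/w5.png

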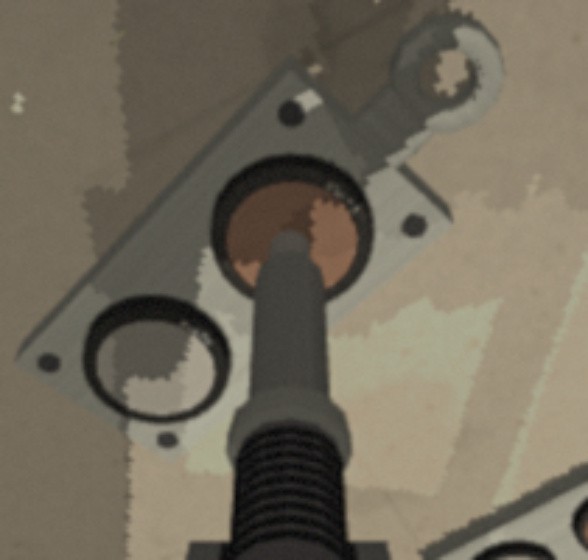

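Crop: tip bottom (290,238) is almost at the orange disc's centre (292,228), with about a 5 mm gap. Pressing ~4.5 mm and holding.

```bash
python3 -m crank '[{"delta_pos":[0.0025,0,0.002],"twist":[0,0,0],"grip":0.01},{"delta_pos":[0.0035,0,0.004],"twist":[0,0,0],"grip":0.01},{"delta_pos":[0.0045,0,0.006],"twist":[0,0,0],"grip":0.01},{"delta_pos":[0.0055,0,0.0075],"twist":[0,0,0],"grip":0.01},{"delta_pos":[0.006,0,0.0085],"twist":[0,0,0],"grip":0.01},{"delta_pos":[0.006,0,0.0085],"twist":[0,0,0],"grip":0.01},{"delta_pos":[0.006,0,0.0085],"twist":[0,0,0],"grip":0.01}]'
cat > chk.py <<'E'
from h import *
s=read_state();f=grab_frame('wrist');P=pts(f,s);print(s['ee_pos'],s['force'])
m=P[112:140,318:329]
for i in range(28): print(112+i,m[i].mean(0).round(4),end=' | ')
E
python3 chk.py
```

```text
time: 7.37
ee_pos: [0.4831, -0.2968, 0.1114]
tool_rot: [180.0, 25.7, -29.0]
force: [1.3, 0.0, 3.5]
gripper_width: 0.018
gripper_force: 59.0
[ 0.48306475 -0.29679204  0.11139923] [1.29635977 0.0383611  3.54905744]
112 [ 0.5011 -0.3072  0.0165] | 113 [ 0.5006 -0.3069  0.0165] | 114 [ 0.4999 -0.3065  0.0164] | 115 [ 0.4991 -0.3061  0.0161] | 116 [ 0.4985 -0.3058  0.0162] | 117 [ 0.498  -0.3055  0.0163] | 118 [ 0.4973 -0.3051  0.0161] | 119 [ 0.4967 -0.3047  0.0162] | 120 [ 0.496  -0.3043  0.016 ] | 121 [ 0.4954 -0.304   0.0161] | 122 [ 0.495  -0.3038  0.0166] | 123 [ 0.4942 -0.3033  0.0162] | 124 [ 0.4934 -0.3029  0.016 ] | 125 [ 0.4929 -0.3027  0.0163] | 126 [ 0.4923 -0.3023  0.0163] | 127 [ 0.4921 -0.3022  0.0172] | 128 [ 0.4922 -0.3022  0.0186] | 129 [ 0.4931 -0.3028  0.0217] | 130 [ 0.495  -0.3038  0.0264] | 131 [ 0.495  -0.3038  0.0277] | 132 [ 0.4949 -0.3037  0.0287] | 133 [ 0.495  -0.3038  0.0301] | 134 [ 0.4951 -0.3038  0.0313] | 135 [ 0.495  -0.3038  0.0324] | 136 [ 0.495  -0.3038  0.0334] | 137 [ 0.4952 -0.3039  0.0349] | 138 [ 0.495  -0.3038  0.0357] | 139 [ 0.4951 -0.3038  0.037 ] |
```

Force 3.5 N and the barrel end about 9 mm above the disc, so the tip is in ~4 mm. Holding, then lifting.

```bash
python3 -m crank '[{"delta_pos":[0,0,0],"twist":[0,0,0],"grip":0.01},{"delta_pos":[0,0,0],"twist":[0,0,0],"grip":0.01},{"delta_pos":[0,0,0],"twist":[0,0,0],"grip":0.01},{"delta_pos":[0,0,0],"twist":[0,0,0],"grip":0.01},{"delta_pos":[0,0,0],"twist":[0,0,0],"grip":0.01},{"delta_pos":[0,0,0],"twist":[0,0,0],"grip":0.01},{"delta_pos":[0,0,0],"twist":[0,0,0],"grip":0.01},{"delta_pos":[0,0,0],"twist":[0,0,0],"grip":0.01},{"delta_pos":[0,0,0],"twist":[0,0,0],"grip":0.01},{"delta_pos":[0,0,0],"twist":[0,0,0],"grip":0.01},{"delta_pos":[0,0,0],"twist":[0,0,0],"grip":0.01},{"delta_pos":[0,0,0],"twist":[0,0,0],"grip":0.01},{"delta_pos":[0,0,0],"twist":[0,0,0],"grip":0.01},{"delta_pos":[0,0,0],"twist":[0,0,0],"grip":0.01}]'
python3 - <<'E'
from h import *
s=read_state();print(s['force']);RT=Rm(s['tool_rot'])
# disc pitch vector measured twice: mean
v=np.array([-.0164,.0508,0]);print(RT.T@v,RT.T@(v*0.5+[0,0,.03]),RT.T@np.array([0,0,.03]))
E
```

```text
time: 8.58
ee_pos: [0.4829, -0.2967, 0.1111]
tool_rot: [180.0, 25.8, -29.0]
force: [1.3, -2.6, 3.2]
gripper_width: 0.0176
gripper_force: 59.2
[ 1.2527486  -2.61210177  3.17284959]
[-0.03508894 -0.03649172  0.01693284] [-0.03059099 -0.01823614 -0.01854817] [-1.30465194e-02  9.71994263e-06 -2.70145931e-02]
```

```bash
python3 -m crank '[{"delta_pos":[-0.0065,0,-0.0135],"twist":[0,0,0],"grip":0.01},{"delta_pos":[-0.013,0,-0.027],"twist":[0,0,0],"grip":0.01},{"delta_pos":[-0.03,-0.018,-0.019],"twist":[0,0,0],"grip":0.01},{"delta_pos":[-0.048,-0.0365,-0.01],"twist":[0,0,0],"grip":0.01},{"delta_pos":[-0.048,-0.0365,-0.01],"twist":[0,0,0],"grip":0.01},{"delta_pos":[-0.0395,-0.0365,0.008],"twist":[0,0,0],"grip":0.01},{"delta_pos":[-0.0395,-0.0365,0.008],"twist":[0,0,0],"grip":0.01},{"delta_pos":[-0.0395,-0.0365,0.008],"twist":[0,0,0],"grip":0.01},{"delta_pos":[-0.0395,-0.0365,0.008],"twist":[0,0,0],"grip":0.01}]'
python3 chk.py
python3 - <<'E'
from h import *
f=grab_frame('wrist');cv2.imwrite('pics/w6.png',cv2.resize(f['color'][40:240,220:430],None,fx=2.8,fy=2.8))
E
```

```text
time: 9.33
ee_pos: [0.4665, -0.2459, 0.1218]
tool_rot: [180.0, 25.8, -29.0]
force: [-0.1, -0.4, -0.2]
gripper_width: 0.0176
gripper_force: 59.0
[ 0.46649393 -0.24594155  0.12180553] [-0.06544358 -0.42958074 -0.21317083]
112 [ 0.4796 -0.2536  0.0162] | 113 [ 0.479  -0.2533  0.0164] | 114 [ 0.4782 -0.2528  0.0161] | 115 [ 0.4775 -0.2524  0.0159] | 116 [ 0.477  -0.2521  0.0162] | 117 [ 0.4763 -0.2517  0.0161] | 118 [ 0.4757 -0.2514  0.0162] | 119 [ 0.4749 -0.251   0.016 ] | 120 [ 0.4742 -0.2506  0.0158] | 121 [ 0.4738 -0.2504  0.0164] | 122 [ 0.4737 -0.2503  0.0176] | 123 [ 0.4746 -0.2508  0.0208] | 124 [ 0.4752 -0.2511  0.0232] | 125 [ 0.4753 -0.2512  0.0248] | 126 [ 0.4844 -0.2563  0.0439] | 127 [ 0.4754 -0.2513  0.0275] | 128 [ 0.4753 -0.2512  0.0285] | 129 [ 0.4756 -0.2514  0.0303] | 130 [ 0.4777 -0.2525  0.0355] | 131 [ 0.4782 -0.2528  0.0378] | 132 [ 0.4781 -0.2527  0.0387] | 133 [ 0.4784 -0.2529  0.0404] | 134 [ 0.4784 -0.2529  0.0417] | 135 [ 0.4782 -0.2528  0.0424] | 136 [ 0.4783 -0.2528  0.0437] | 137 [ 0.4782 -0.2528  0.0447] | 138 [ 0.4782 -0.2528  0.0458] | 139 [ 0.4784 -0.2529  0.0473] |
```

View pics/w6.png

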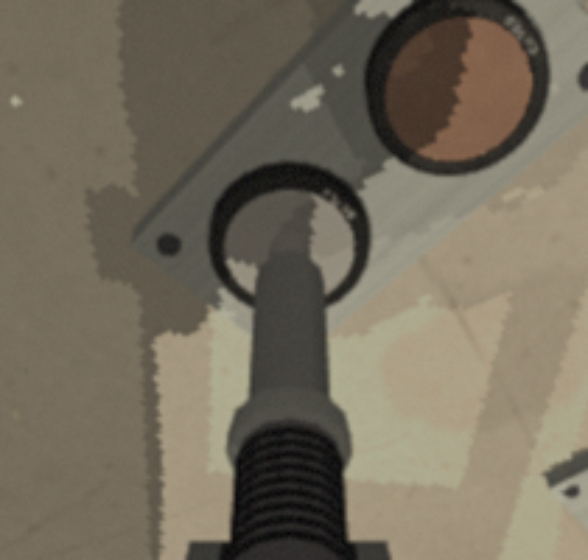

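Crop: tip at (290,245) over the white disc's centre (290,235), with the same ~5 mm gap. Same press, and hold.

```bash
python3 -m crank '[{"delta_pos":[0.002,0,0.002],"twist":[0,0,0],"grip":0.01},{"delta_pos":[0.003,0,0.004],"twist":[0,0,0],"grip":0.01},{"delta_pos":[0.004,0,0.006],"twist":[0,0,0],"grip":0.01},{"delta_pos":[0.005,0,0.0075],"twist":[0,0,0],"grip":0.01},{"delta_pos":[0.0055,0,0.009],"twist":[0,0,0],"grip":0.01},{"delta_pos":[0.0055,0,0.009],"twist":[0,0,0],"grip":0.01},{"delta_pos":[0.0055,0,0.009],"twist":[0,0,0],"grip":0.01},{"delta_pos":[0.0055,0,0.009],"twist":[0,0,0],"grip":0.01},{"delta_pos":[0.0055,0,0.009],"twist":[0,0,0],"grip":0.01},{"delta_pos":[0.0055,0,0.009],"twist":[0,0,0],"grip":0.01},{"delta_pos":[0.0055,0,0.009],"twist":[0,0,0],"grip":0.01},{"delta_pos":[0.0055,0,0.009],"twist":[0,0,0],"grip":0.01},{"delta_pos":[0.0055,0,0.009],"twist":[0,0,0],"grip":0.01},{"delta_pos":[0.0055,0,0.009],"twist":[0,0,0],"grip":0.01},{"delta_pos":[0.0055,0,0.009],"twist":[0,0,0],"grip":0.01},{"delta_pos":[0.0055,0,0.009],"twist":[0,0,0],"grip":0.01},{"delta_pos":[0.0055,0,0.009],"twist":[0,0,0],"grip":0.01},{"delta_pos":[0.0055,0,0.009],"twist":[0,0,0],"grip":0.01},{"delta_pos":[0.0055,0,0.009],"twist":[0,0,0],"grip":0.01},{"delta_pos":[0.0055,0,0.009],"twist":[0,0,0],"grip":0.01}]'; python3 chk.py | tr '|' '\n' | sed -n '1p;12,24p'
```

```text
time: 11.1
ee_pos: [0.4673, -0.2462, 0.1105]
tool_rot: [180.0, 25.8, -29.0]
force: [1.3, -2.6, 2.9]
gripper_width: 0.0181
gripper_force: 59.3
[ 0.4672936  -0.24622073  0.11052004] [ 1.3375052  -2.58814046  2.87275928]
 122 [ 0.4796 -0.2534  0.0166] 
 123 [ 0.4787 -0.2529  0.0161] 
 124 [ 0.4782 -0.2526  0.0163] 
 125 [ 0.4775 -0.2522  0.0161] 
 126 [ 0.4768 -0.2519  0.0161] 
 127 [ 0.4768 -0.2518  0.0172] 
 128 [ 0.4767 -0.2518  0.0184] 
 129 [ 0.4784 -0.2528  0.0229] 
 130 [ 0.4794 -0.2533  0.0259] 
 131 [ 0.4793 -0.2533  0.0271] 
 132 [ 0.4795 -0.2534  0.0286] 
 133 [ 0.4795 -0.2533  0.0297] 
 134 [ 0.4795 -0.2533  0.0308]
```

```bash
python3 -m crank '[{"delta_pos":[-0.013,0,-0.027],"twist":[0,0,0],"grip":0.01},{"delta_pos":[-0.03,0,-0.063],"twist":[0,0,0],"grip":0.01},{"delta_pos":[-0.045,0,-0.095],"twist":[0,0.11,0],"grip":0.01},{"delta_pos":[-0.06,0,-0.125],"twist":[0,0.22,0],"grip":0.01},{"delta_pos":[-0.075,0,-0.155],"twist":[0,0.33,0],"grip":0.01},{"delta_pos":[-0.087,0,-0.18],"twist":[0,0.44,0],"grip":0.01},{"delta_pos":[-0.087,0,-0.18],"twist":[0,0.55,0],"grip":0.01},{"delta_pos":[-0.087,0,-0.18],"twist":[0,0.66,0],"grip":0.01},{"delta_pos":[-0.087,0,-0.18],"twist":[0,0.77,0],"grip":0.01},{"delta_pos":[-0.087,0,-0.18],"twist":[0,0.88,0],"grip":0.01},{"delta_pos":[-0.087,0,-0.18],"twist":[0,0.99,0],"grip":0.01},{"delta_pos":[-0.087,0,-0.18],"twist":[0,1.1,0],"grip":0.01},{"delta_pos":[-0.087,0,-0.18],"twist":[0,1.2,0],"grip":0.01},{"delta_pos":[-0.087,0,-0.18],"twist":[0,1.28,0],"grip":0.01},{"delta_pos":[-0.087,0,-0.18],"twist":[0,1.31,0],"grip":0.01},{"delta_pos":[-0.087,0,-0.18],"twist":[0,1.31,0],"grip":0.01},{"delta_pos":[-0.087,0,-0.18],"twist":[0,1.31,0],"grip":0.01},{"delta_pos":[-0.087,0,-0.18],"twist":[0,1.31,0],"grip":0.01},{"delta_pos":[-0.087,0,-0.18],"twist":[0,1.31,0],"grip":0.01},{"delta_pos":[-0.087,0,-0.18],"twist":[0,1.31,0],"grip":0.01}]'; python3 ax.py | grep -E 'dir|barrel'; python3 -c "
from h import *
print(read_state()['joints'],read_state()['qvel'])"
```

```text
time: 12.82
ee_pos: [0.4677, -0.2463, 0.3109]
tool_rot: [180.0, -49.2, -28.9]
force: [1.1, -0.0, -1.1]
gripper_width: 0.0177
gripper_force: 59.0
barrel rms 0.000700539170928636 [[142.  323.5  24. ]
dir [-0.83130486  0.46368947  0.30647074] tilt deg 72.15333109511523 axis pt [ 0.51377169 -0.27245078  0.303446  ]
[-43.2425815  -42.74938912 136.12829889  17.06147372  39.53061617
  67.2383711 ] [-0.01021573 -0.10043276  0.29495489  0.05691086  0.07748424 -0.09459964]Traceback (most recent call last):
  File "ax.py", line 33, in <module>
    q=max(cs,key=cv2.contourArea);e=cv2.fitEllipse(cv2.convexHull(q));print(nm,e[0],e[1],plane(*e[0],.016))
                                    ~~~~~~~~~~~~~~^^^^^^^^^^^^^^^^^^^
cv2.error: OpenCV(4.12.0) /io/opencv/modules/imgproc/src/shapedescr.cpp:361: error: (-201:Incorrect size of input array) There should be at least 5 points to fit the ellipse in function 'fitEllipseNoDirect'
```

```bash
python3 -c "
from workcell import hand_in
print(hand_in())"
```

```text
the job is handed in; nothing more can be done
None
```

I pressed the probe about 4 mm onto the eye disc and then the far disc, over a second each. I handed the job in with it still held, 18° off level and about 28 cm or more above the bench; no verdict came back.

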